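# Hang the bin of wheel weights on the louvre rail

### The arm

A 6-joint arm with a two-finger parallel gripper is mounted at the origin on the work surface. World frame = base frame: x ahead of the robot, y to its left, z up, the work surface at z = 0. Lengths are in m, angles in degrees, forces in N, time in s.
With the tool pointing down it reaches from about 0.35 to 0.875 m from the base axis. Payload 4.2 kg.
Tool frame: the origin (TCP) lies at the very end of the fingers, on their centre line; the grasp point (between the pads) lies r.pinch_z behind it (r.pinch_z is the distance from the TCP to the grasp point, in m); y points along the fingers, z is the direction in which the jaws open and shut, and the axes are right-handed (so a half turn about y gives the same grasp; the last joint's range is limited). The gripper opens to 87 mm and grips with 3 to 60 N. Pads are 19 mm wide; open, the fingers measure 117 mm over their backs; the gripper's body (75 mm by 190 mm) begins 51 mm behind the grasp point.
Start: joints at [78.816, 22.042, 0.453, 0, -68.411, -14.817], TCP at [0.274, 0.562, 0.223] pointing down, gripper open.
Joint ranges: [-179.83, 179.83], [-69.29, 118.12], [-61.27, 80.66], [-181.25, 117.63], [-171.15, -9.14], [-177.46, 177.46]. Speed limits (degrees/s): [159.86, 159.86, 180, 180, 180, 180].

### API

Orientations are given as a 3x3 rotation matrix whose columns are the frame's x, y, z axes.
In Python, from station import sense, capture, camera_params, r gives the robot as it stands.
- The arm moves only by the tool move_arm, never from a script. Its argument "increments" is text: rows parted by semicolons, each of 7 numbers parted by spaces: the closure, from -1 (fully open) to 1 (shut), so that 0 is half open, then the shift along the tool's x, y, z in m, then the turn, a rotation vector about the tool's x, y, z in rad. In form: hand x y z wx wy wz; .... A call has 1 to 8 rows; each row is the pose to reach, as a shift and turn from the pose commanded when the call began, along the tool's axes at that moment; what a row does not reach only later rows make up. A row lasts 1/10 s, in which the tool goes at most 50 mm and 8.59 degrees, less where a joint would pass 70% of its speed; a pose out of reach is approached as far as the arm can. A call with a gripper value outside its range is refused whole. The fingers move at their own pace and stop on an object; the grip force is fixed at half the most. Time passes only in rows, so rows that repeat a pose let the fingers close. It gives the time, the measured TCP pose, the force and the opening at its end, in the units of the state.
- sense(): the state, without advancing time (a new reading comes with each control period).
- capture(name): name is "scene" or "top" or "wrist"; returns (picture, depth): 480x640x3 uint8, red, green, blue; 480x640 float32, m along the optical axis (not along the pixel's ray), 0 where there is no reading.
- camera_params(name): a dict with "fx", "fy", "cx", "cy" (pixels), "distortion" ([k1, k2, p1, p2, k3] as OpenCV has them; the pictures are not rectified), "xyz" and "orientation" of the camera in the world. Camera axes: x right, y down, z forward; pixel columns grow to the right and rows downward; lengths in m; the calibration is good to about 2 mm. A picture is of the moment at which its call begins: read the wrist's pose just before it. camera_params takes no time and is no camera call; for the wrist camera it gives the pose at the moment of the call.
- r.finish_job(): hands the job in, once; it reports no verdict.
The state is a dict: "time_s": time; "joints": joint angles; "joint_velocities": joint speeds; "effort": joint torques, N m; "tcp_pos": TCP position; "ee_rot": TCP orientation; "wrist_force": force on the tool from outside, world axes, zero at the start; "moment": the same for the moment, N m; "gripper_width": opening from 0.0 (shut) to 1.0 (fully open).
Only numpy, scipy, OpenCV 4.12 (cv2) and the standard library are available. Lean on these libraries where they do the work, as an engineer would, in place of code of your own. Each camera call takes 0.05 s, during which the arm holds its last target.

### The job

Pick up the yellow bin of wheel weights by its black grip and hang it on the free place of the louvred panel, next to the grey bin that already hangs there: lift it over the top rail, then let it down so that its rear lip hooks fully over the rail and the bin hangs there by itself, square to the panel. Leave the blue bin where it stands.

Things in the scene. Friction and masses are not known exactly. Their poses are not given: they have to be found in the camera images.
- yellow_bin: Loose yellow open bin, 0.3-0.65 kg, upright on the table. Origin: centre of underside; low front to its -x, lip at its back (+x). Box 100 mm (x) by 100 mm (y), walls 4 mm, rim 95 mm high, front 60 mm. Grip: black upright plate across the middle over the origin, 14 mm thick (x), 60 mm wide (y), from the rim up to 140 mm above the underside: pinch from above, fingers closing along x.
- yellow_lip (a point): Point in the roof of the yellow bin's lip, axes as the bin's; 61 mm back (+x) and 91 mm up from its origin. The lip is a channel open below, 60 mm wide (y): a 4 mm roof level with the rim and a 4 mm flange hanging 22 mm below this point; the gap between back wall and flange is 22 mm (11 mm in x each side of this point).
- free_place (a point): Mid-thickness top of the fixed panel's top rail (upright strip, 5 mm thick, 28 high), 141 mm above the table, centre of the free place. Panel faces its -x; y along the rail, which ends 82 mm to +y; identical hung grey bin centred 136 mm to -y; 42 mm free behind the rail. Hung: yellow_lip here, x axes alike, bin on the -x side; let go, its lower back swings in on a lower louvre, leaning ~11 deg.
- blue_bin: Loose blue bin of the same shape, size and origin as the yellow one, holding white plastic parts; leave it standing where it is.
Mind the look-alikes: they are no part of the job. What is meant by the yellow_bin is not turquoise, and is the smaller of those in its own colour.

How it is judged:
By the outcome, as a careful person would: the job done as asked, in the order asked, and still so for the second after the job is handed in, with the robot touching nothing.
It also fails if it takes over 40 s, if anything falls off the work surface, if the arm or the gripper's body presses on something with over 40 N, if the wrist force passes 120 N, or if a joint passes its speed limit or range.

## Working session

There is one attempt and no reset: what is moved stays moved. The work goes in short steps, Python scripts to look and compute and a tool call to move; the robot and the scene stay as the last step left them, time stands still between calls to the robot, and variables do not carry over. Pictures are saved under pics/ and viewed, and the job is handed in when it is done.

Besides the shell and the picture viewer there is one more tool, called after "Call:" as a command line: name --argument value ..., lists and objects as JSON in quotes. move_arm: Moves the arm, as the interface text tells. Its arguments: {"type":"object","properties":{"increments":{"type":"string"}},"required":["increments"]}

```bash
mkdir -p pics; ls
python3 - <<'E'
from station import *
import cv2,numpy as np
s=sense();print(s);print(r.pinch_z)
for n in("scene","top"):
    p,d=capture(n);cv2.imwrite(f"pics/{n}0.png",p[:,:,::-1]);np.savez(f"{n}0.npz",p=p,d=d)
    print(n,camera_params(n))
E
```

```text
pics
{'time_s': 0.0, 'joints': array([ 7.88178999e+01,  2.20886424e+01,  3.79843593e-01, -2.69157277e-02,
       -6.84125412e+01, -1.48178370e+01]), 'joint_velocities': array([ 0.06440195, -0.00742653,  0.05864479, -0.03905872,  0.02873115,
        0.02540814]), 'effort': array([-1.22240685e-04, -3.90663028e+01,  1.87395161e+01,  4.21988279e+00,
        1.09331799e-02, -1.92026441e-04]), 'tcp_pos': array([0.27369619, 0.56120952, 0.22148775]), 'ee_rot': array([[-8.98718594e-01, -8.39213712e-04, -4.38525009e-01],
       [ 4.38525796e-01, -1.99282730e-03, -8.98716393e-01],
       [-1.19689489e-04, -9.99997662e-01,  2.15900781e-03]]), 'wrist_force': array([ 0.38107375,  0.1908746 , -0.10692329]), 'moment': array([-0.02284265, -0.0246823 , -0.05480362]), 'gripper_width': 1.0020170979744851}
0.0187
scene {'fx': 467.76335399574873, 'fy': 467.76335399574873, 'cx': 314.10373414824255, 'cy': 243.33706210091398, 'distortion': array([-0.05153898,  0.        ,  0.        ,  0.        ,  0.        ]), 'xyz': array([1.04545985, 0.24585739, 0.72519398]), 'orientation': array([[-0.46623309,  0.58179986, -0.66643502],
       [ 0.88464871,  0.30249891, -0.3548113 ],
       [-0.0048333 , -0.75498565, -0.6557235 ]])}
top {'fx': 582.6093356880832, 'fy': 582.6093356880832, 'cx': 323.8422006631076, 'cy': 234.21008073000917, 'distortion': array([0.00237239, 0.        , 0.        , 0.        , 0.        ]), 'xyz': array([ 0.30791669, -0.08057878,  1.27312912]), 'orientation': array([[-0.00913262, -0.99428033,  0.10641063],
       [-0.99994777,  0.00956905,  0.00359153],
       [-0.00458924, -0.10637227, -0.99431578]])}
```

View pics/scene0.png

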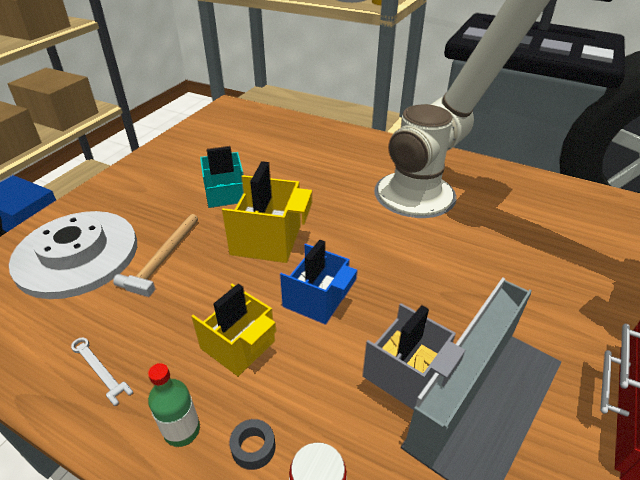

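View pics/top0.png

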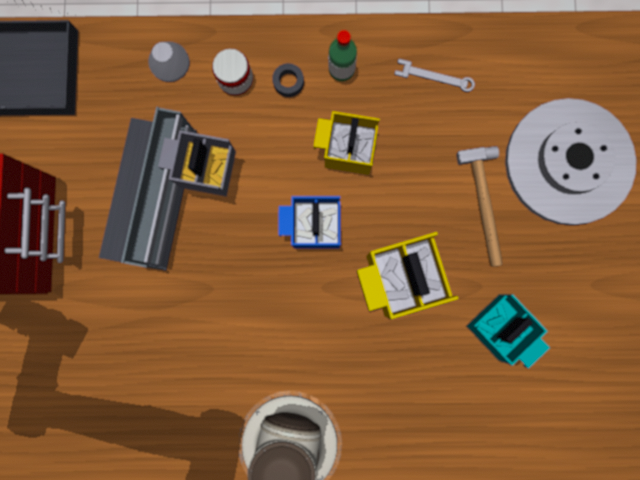

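```bash
cat > h.py <<'E'
import numpy as np,cv2
from station import camera_params
def cloud(n,f):
    z=np.load(f);p,d=z['p'],z['d'];c=camera_params(n)
    K=np.array([[c['fx'],0,c['cx']],[0,c['fy'],c['cy']],[0,0,1]])
    u,v=np.meshgrid(np.arange(640.),np.arange(480.))
    q=cv2.undistortPoints(np.stack([u,v],-1).reshape(-1,1,2),K,c['distortion']).reshape(480,640,2)
    P=np.concatenate([q,np.ones((480,640,1))],-1)*d[...,None]
    W=P@c['orientation'].T+c['xyz']; W[d==0]=np.nan
    return p,d,W
E
python3 - <<'E'
from h import *
p,d,W=cloud('top','top0.npz')
cv2.imwrite('pics/topz.png',cv2.resize(p[90:290,90:390,::-1],None,fx=2.6,fy=2.6,interpolation=cv2.INTER_CUBIC))
p2,d2,W2=cloud('scene','scene0.npz')
cv2.imwrite('pics/scz.png',cv2.resize(p2[260:480,340:600,::-1],None,fx=2.7,fy=2.7,interpolation=cv2.INTER_CUBIC))
print(W[350,400],W2[300,150])
for v in (130,180,230,250): print([ (u,*np.round(W[v,u]*1000).astype(int)) for u in range(120,200,4) if d[v,u]>0])
E
```

```text
[ 0.19221587 -0.23741426  0.00035007] [ 0.62810603 -0.36512626  0.00216827]
[(120, np.int64(683), np.int64(378), np.int64(3)), (124, np.int64(683), np.int64(370), np.int64(1)), (128, np.int64(680), np.int64(358), np.int64(11)), (132, np.int64(682), np.int64(351), np.int64(5)), (136, np.int64(682), np.int64(342), np.int64(4)), (140, np.int64(682), np.int64(333), np.int64(5)), (144, np.int64(681), np.int64(322), np.int64(9)), (148, np.int64(682), np.int64(315), np.int64(5)), (152, np.int64(644), np.int64(267), np.int64(132)), (156, np.int64(651), np.int64(266), np.int64(110)), (160, np.int64(655), np.int64(262), np.int64(93)), (164, np.int64(653), np.int64(252), np.int64(100)), (168, np.int64(652), np.int64(243), np.int64(103)), (172, np.int64(649), np.int64(232), np.int64(114)), (176, np.int64(642), np.int64(217), np.int64(138)), (180, np.int64(670), np.int64(234), np.int64(43)), (184, np.int64(668), np.int64(223), np.int64(50)), (188, np.int64(667), np.int64(214), np.int64(51)), (192, np.int64(679), np.int64(215), np.int64(10)), (196, np.int64(682), np.int64(208), np.int64(1))]
[(120
[... 2360 characters left out ...]
nt64(404), np.int64(286), np.int64(105)), (148, np.int64(401), np.int64(266), np.int64(144)), (152, np.int64(403), np.int64(267), np.int64(116)), (156, np.int64(410), np.int64(281), np.int64(41)), (160, np.int64(407), np.int64(265), np.int64(66)), (164, np.int64(412), np.int64(274), np.int64(5)), (168, np.int64(412), np.int64(264), np.int64(10)), (172, np.int64(412), np.int64(256), np.int64(4)), (176, np.int64(413), np.int64(249), np.int64(-3)), (180, np.int64(413), np.int64(241), np.int64(-3)), (184, np.int64(412), np.int64(230), np.int64(4)), (188, np.int64(412), np.int64(222), np.int64(2)), (192, np.int64(412), np.int64(213), np.int64(3)), (196, np.int64(412), np.int64(204), np.int64(2))]
```

View pics/topz.png

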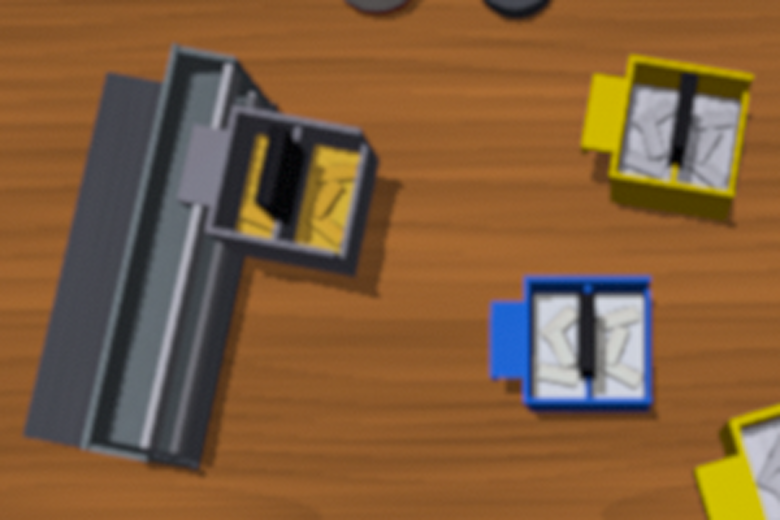

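View pics/scz.png

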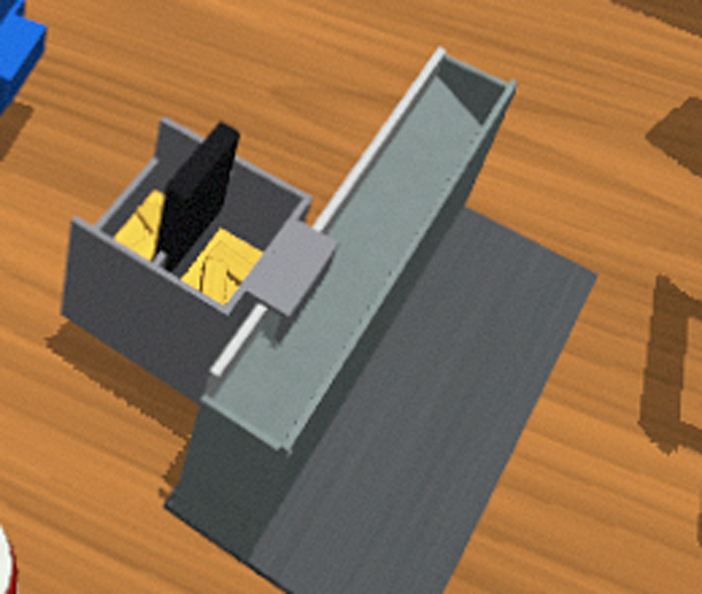

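```bash
cat >> h.py <<'E'
def ray(n,uv,z):
    c=camera_params(n);K=np.array([[c['fx'],0,c['cx']],[0,c['fy'],c['cy']],[0,0,1]])
    q=cv2.undistortPoints(np.asarray(uv,float).reshape(-1,1,2),K,c['distortion']).reshape(-1,2)
    D=np.c_[q,np.ones(len(q))]@c['orientation'].T
    return c['xyz']+D*((z-c['xyz'][2])/D[:,2])[:,None]
E
python3 - <<'E'
from h import *
p,d,W=cloud('top','top0.npz');p2,d2,W2=cloud('scene','scene0.npz')
g=p.mean(2)
# rail in top: per row bright centroid
pts=[]
for v in range(178,262,2):
    uc=(230+ (v-90)*2.6*0-0)
    x=90+ (230-83*((v-90)*2.6-62)/383)/2.6
    us=np.arange(int(x)-8,int(x)+9); w=g[v,us]-np.median(g[v,us]);k=w.argmax()
    w=np.clip(g[v,us[k]-3:us[k]+4]-g[v,us].max()*.6-0,0,None)
    pts.append(((us[k]-3+np.arange(7))@w/w.sum(),v,g[v,us[k]]))
pts=np.array(pts);print(np.round(pts[::6],1))
R=ray('top',pts[:,:2],.141)
l=cv2.fitLine(R[:,:2].astype(np.float32),cv2.DIST_HUBER,0,.01,.01).ravel();print('top rail',l, np.degrees(np.arctan2(l[1],l[0])))
print(R[[0,-1]])
# scene
g2=p2.mean(2);pts2=[]
for v in range(284,396,2):
    x=340+(435-222*((v-260)*2.7-50)/322)/2.7
    us=np.arange(int(x)-7,int(x)+8);k=g2[v,us].argmax()
    w=np.clip(g2[v,us[k]-4:us[k]+5]-g2[v,us].max()*.75,0,None)
    pts2.append(((us[k]-4+np.arange(9))@w/w.sum(),v,g2[v,us[k]]))
pts2=np.array(pts2);print(np.round(pts2[::4],1))
ok=pts2[:,2]>180
R2=ray('scene',pts2[ok,:2],.141)
l2=cv2.fitLine(R2[:,:2].astype(np.float32),cv2.DIST_HUBER,0,.01,.01).ravel();print('scene rail',l2,np.degrees(np.arctan2(l2[1],l2[0])));print(R2[[0,-1]])
# yellow
for n,pp in(('top',p),('scene',p2)):
    h=cv2.cvtColor(pp,cv2.COLOR_RGB2HSV);m=cv2.inRange(h,(22,150,60),(35,255,255))
    nn,lab,st,ce=cv2.connectedComponentsWithStats(m)
    print(n,[(i,st[i].tolist(),ce[i].round(1).tolist()) for i in range(1,nn) if st[i,4]>60])
cv2.imwrite('pics/ytop.png',cv2.resize(p[95:185,300:400,::-1],None,fx=6,fy=6,interpolation=cv2.INTER_CUBIC))
cv2.imwrite('pics/ysc.png',cv2.resize(p2[275:380,185:285,::-1],None,fx=5.5,fy=5.5,interpolation=cv2.INTER_CUBIC))
E
```

```text
[[163.2 178.  173.3]
 [160.5 190.  172.3]
 [157.7 202.  174.7]
 [155.1 214.  172.7]
 [152.5 226.  172.3]
 [149.7 238.  174.7]
 [147.1 250.  172. ]]
top rail [ 0.9806661  -0.1956884   0.48822024  0.2513139 ] -11.284941
[[0.54387993 0.24009247 0.141     ]
 [0.38191963 0.27222205 0.141     ]]
[[498.8 284.  222.3]
 [493.3 292.  226.7]
 [487.7 300.  223.3]
 [482.1 308.  225.7]
 [476.4 316.  226. ]
 [470.8 324.  224.7]
 [465.4 332.  223.7]
 [459.6 340.  225. ]
 [458.9 348.  160.7]
 [442.9 356.  157.7]
 [449.  364.  160. ]
 [442.5 372.  159.7]
 [431.6 380.  228. ]
 [425.9 388.  228. ]]
scene rail [ 0.9810938  -0.1935326   0.580613    0.22941346] -11.159015
[[0.39891159 0.26525931 0.141     ]
 [0.66629455 0.21235698 0.141     ]]
top [(1, [313, 111, 67, 63, 1556], [343.3, 140.6]), (2, [185, 143, 8, 26, 74], [188.3, 155.5]), (3, [211, 147, 17, 8, 94], [218.2, 150.5]), (5, [216, 159, 9, 19, 93], [220.4, 168.3]), (7, [208, 174, 12, 12, 84], [213.5, 180.2]), (8, [357, 232, 102, 87, 2251], [398.3, 279.8])]
scene [(2, [222, 175, 90, 88, 4889], [266.9, 221.4]), (4, [192, 291, 84, 86, 3521], [237.8, 336.0]), (5, [383, 331, 18, 25, 199], [392.7, 343.8]), (6, [408, 345, 29, 28, 390], [422.1, 357.9])]
```

View pics/ytop.png

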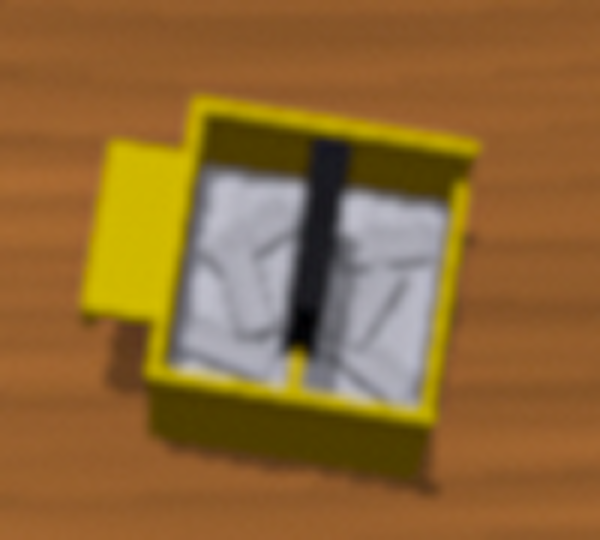

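View pics/ysc.png

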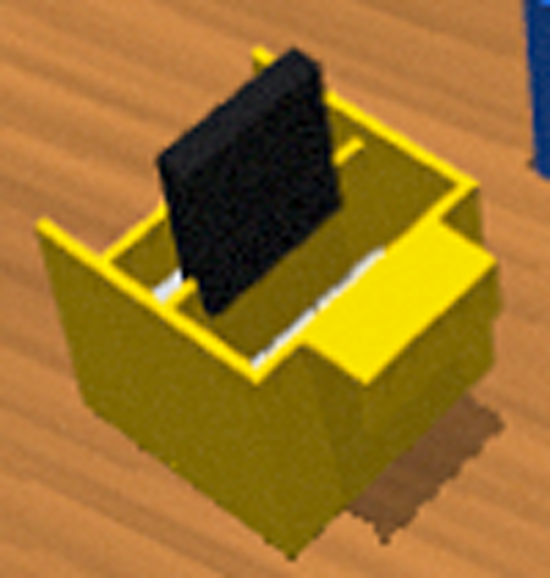

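Run:
```python
from h import *
f=lambda a,s,o:(np.array(a,float)+.5)/s-.5+np.array(o)
T=ray('top',f([(193,97),(480,143),(434,425),(148,382)],6,(300,95)),.095)[:,:2]
S=ray('scene',f([(478,183),(258,46),(38,220),(257,384)],5.5,(185,275)),.095)[:,:2]
for n,Q in(('top',T),('scene',S)):
    c=Q.mean(0); ax=(Q[0]+Q[3]-Q[1]-Q[2]);yw=np.degrees(np.arctan2(ax[1],ax[0]))
    ay=(Q[0]+Q[1]-Q[2]-Q[3])
    print(n,c,yw,np.degrees(np.arctan2(ay[1],ay[0])),[np.linalg.norm(Q[i]-Q[(i+1)%4]) for i in range(4)])
L=ray('top',f([(110,138),(82,320)],6,(300,95)),.095)[:,:2];L2=ray('scene',f([(497,260),(366,384)],5.5,(185,275)),.095)[:,:2]
print('lip ends',L,L2)
G=ray('top',f([(311,143),(350,140),(288,352),(312,352)],6,(300,95)),.140);print('grip top',G.mean(0),G)
G=ray('scene',f([(298,48),(320,64),(160,160),(178,163)],5.5,(185,275)),.140);print('grip sc',G.mean(0),G)
# rail ends, grey lip
e1=ray('top',[f((147,446),2.6,(90,90)),f((230,63),2.6,(90,90))],.141)[:,:2]
e2=ray('scene',[f((440,49),2.7,(340,260)),f((215,372),2.7,(340,260))],.141)[:,:2]
print('rail ends',e1,e2)
gl=ray('top',f([(195,125),(229,129),(207,206),(178,201)],2.6,(90,90)),.146)[:,:2]
print('grey lip',gl,gl.mean(0))
gl=ray('scene',f([(338,238),(290,314),(246,284),(299,222)],2.7,(340,260)),.146)[:,:2]
print('grey lip',gl,gl.mean(0))
```

```text
top [ 0.63347414 -0.13615563] 80.35747256331416 -9.716046680097428 [np.float64(0.10067437683807573), np.float64(0.10079805334603316), np.float64(0.09930157657585888), np.float64(0.10196922303501467)]
scene [ 0.6345467  -0.13893398] 79.27948306690963 170.00868746792403 [np.float64(0.10062990746975872), np.float64(0.09809168443779237), np.float64(0.1015376294486441), np.float64(0.10033187826363585)]
lip ends [[ 0.67785486 -0.06623583]
 [ 0.61354741 -0.0560729 ]] [[ 0.61891434 -0.05873851]
 [ 0.67806352 -0.0687305 ]]
grip top [ 0.62603006 -0.13462773  0.14      ] [[ 0.66130507 -0.13369933  0.14      ]
 [ 0.66219343 -0.14669692  0.14      ]
 [ 0.59035179 -0.12508827  0.14      ]
 [ 0.59026996 -0.1330264   0.14      ]]
grip sc [ 0.63473213 -0.13883109  0.14      ] [[ 0.6051672  -0.13768565  0.14      ]
 [ 0.60774143 -0.12752413  0.14      ]
 [ 0.66379717 -0.14785067  0.14      ]
 [ 0.66222273 -0.14226393  0.14      ]]
rail ends [[0.37949785 0.26978264]
 [0.67385405 0.2127113 ]] [[0.38034403 0.26831747]
 [0.67288993 0.21132832]]
grey lip [[0.62388532 0.23728975]
 [0.62049835 0.21128511]
 [0.56090457 0.22693967]
 [0.56498602 0.2490289 ]] [0.59256857 0.23113586]
grey lip [[0.56457291 0.24639265]
 [0.62502283 0.23614264]
 [0.61749075 0.20960398]
 [0.56371889 0.22384512]] [0.59270135 0.2289961 ]
```

```bash
cat >> h.py <<'E'
def cmdpose():
    # start commanded: given start pose, tool down, yaw of -z axis
    return
def inc(cp,cy,tp,ty):
    """cp,cy commanded TCP pos & bin-yaw (yaw of -tool z), target; returns tool shift and wy"""
    a=np.radians(cy);z=-np.array([np.cos(a),np.sin(a),0]);y=np.array([0,0,-1.]);x=np.cross(y,z)
    R=np.c_[x,y,z];return np.round(R.T@(np.array(tp)-np.array(cp)),4),round(-np.radians(ty-cy),4)
E
python3 - <<'E'
from h import *
from station import *
c=camera_params('wrist');print(c)
p,d=capture('wrist');cv2.imwrite('pics/w0.png',p[:,:,::-1])
print(inc([.274,.562,.223],64,[.46,.255,.42],79))
E
```

```text
{'fx': 368.46254258330475, 'fy': 368.46254258330475, 'cx': 320.27657518375815, 'cy': 238.4153296981764, 'distortion': array([-0.04188024,  0.        ,  0.        ,  0.        ,  0.        ]), 'xyz': array([0.35036091, 0.52477514, 0.38469024]), 'orientation': array([[-0.43887758, -0.8555735 , -0.27455499],
       [-0.89854609,  0.41828843,  0.13285221],
       [ 0.00117835,  0.30500618, -0.95234964]])}
(array([-0.3018, -0.197 ,  0.1944]), np.float64(-0.2618))
```

View pics/w0.png

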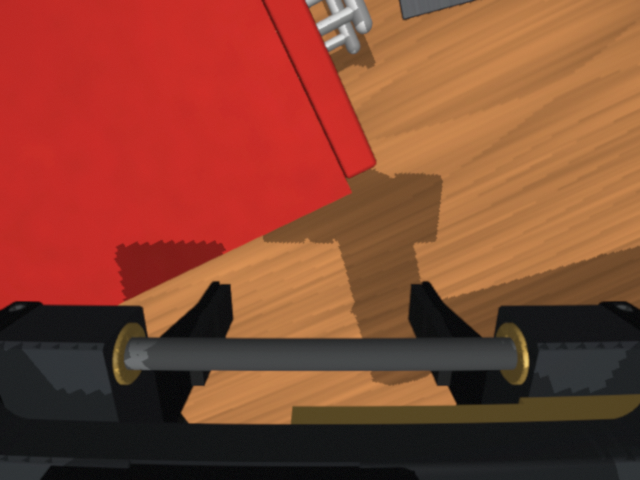

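Run:
```python
from h import *
print(inc([.274,.562,.223],64,[.38,.26,.36],79))
```

```text
(array([-0.2277, -0.137 ,  0.225 ]), np.float64(-0.2618))
```

Call:
move_arm --increments "0 0 -0.05 0 0 0 0; 0 0 -0.1 0 0 0 0; 0 -0.03 -0.137 0.03 0 0 0; 0 -0.23 -0.137 0.225 0 -0.262 0; 0 -0.23 -0.137 0.225 0 -0.262 0; 0 -0.23 -0.137 0.225 0 -0.262 0; 0 -0.23 -0.137 0.225 0 -0.262 0; 0 -0.23 -0.137 0.225 0 -0.262 0"

```text
time_s: 0.95
tcp_pos: [0.3706, 0.2887, 0.359]
ee_rot: [[-0.982, -0.0, -0.19], [0.19, 0.0, -0.982], [0.0, -1.0, 0.0]]
wrist_force: [1.3, -0.1, 0.4]
gripper_width: 0.507
```

Run:
```python
from h import *
from station import *
import json
print(sense()['tcp_pos'],sense()['joint_velocities'])
c=camera_params('wrist')
p,d=capture('wrist');s=sense();print(s['tcp_pos'],s['joints'])
cc=camera_params('wrist');print(c['xyz'],cc['xyz'],cc['orientation'])
p,d=capture('wrist')
cv2.imwrite('pics/w1.png',p[:,:,::-1]);np.savez('w1.npz',p=p,d=d)
```

```text
[0.3705664  0.28866041 0.35896856] [-48.4855949  -18.80657547 -19.39500118   0.20992326   0.75583043
  47.86090584]
[0.37142037 0.28317856 0.36004804] [ 5.73824388e+01  2.17828656e+00 -5.83383520e+00  7.57538064e-02
 -8.20737774e+01  2.13843171e+01]
[0.45408989 0.27287632 0.52210067] [0.4548143  0.26733672 0.52321781] [[-0.19499186 -0.93422091 -0.29867952]
 [-0.98080413  0.18610272  0.05821547]
 [ 0.00119896  0.30429765 -0.95257624]]
```

View pics/w1.png

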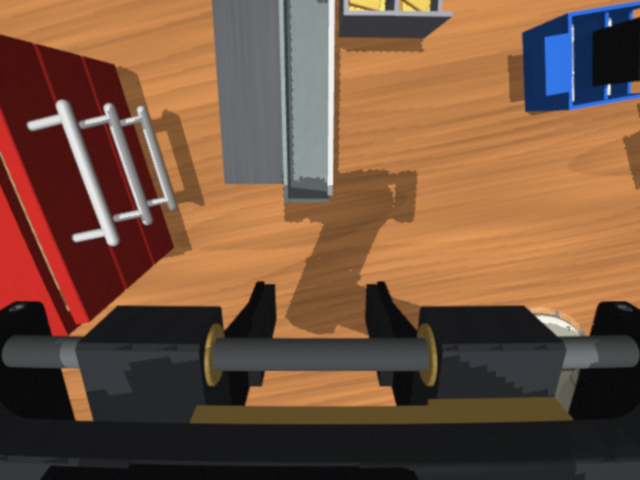

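Run:
```python
from h import *
from station import *
z=np.load('w1.npz');s=sense();print(s['tcp_pos'],s['joint_velocities'].round(2))
p,d=capture('wrist');print(sense()['tcp_pos'])
g=p.mean(2);pts=[]
for v in range(10,180,4):
    us=np.arange(320,342);w=np.clip(g[v,us]-185,0,None)
    if w.sum()>0: pts.append((us@w/w.sum(),v,(w>0).sum()))
pts=np.array(pts);print(pts[::8].round(1))
R=ray('wrist',pts[:,:2],.141)
l=cv2.fitLine(R[:,:2].astype(np.float32),cv2.DIST_HUBER,0,.01,.01).ravel();print(l,np.degrees(np.arctan2(l[1],l[0])), 'y at .4604',l[3]+(.4604-l[2])*l[1]/l[0])
col=g[:,331];print(col[175:200].round());print(ray('wrist',[(331,186.5),(331,190)],.141))
print(ray('wrist',[(331,0)],.141))
```

```text
[0.37128122 0.28623662 0.36003602] [ 3.5   2.57  2.24 -0.77  1.94 -2.71]
[0.37104712 0.28839973 0.35968788]
[[334.7  10.    6. ]
 [334.5  42.    6. ]
 [334.   74.    5. ]
 [333.8 106.    6. ]
 [333.4 138.    6. ]
 [333.2 170.    5. ]]
[ 0.98090523 -0.1944863   0.47536469  0.25508562] -11.214717 y at .4604 0.2580527
[201. 201. 200. 201. 200. 200. 200. 199. 196. 184. 150. 134. 133. 133.
 132. 134. 138. 139. 136. 124.  86.  67.  76.  95. 105.]
[[0.38831025 0.27454296 0.141     ]
 [0.38469549 0.27522917 0.141     ]]
[[0.55756178 0.24229764 0.141     ]]
```

Run:
```python
from h import *
from station import *
s=sense();print(s['tcp_pos'],s['ee_rot'].round(4))
print(inc(s['tcp_pos'],79,[.55,-.125,.36],80))
```

```text
[0.37104712 0.28839973 0.35968788] [[-9.809e-01  7.000e-04 -1.945e-01]
 [ 1.945e-01  1.200e-03 -9.809e-01]
 [-4.000e-04 -1.000e+00 -1.300e-03]]
(array([-2.545e-01, -3.000e-04,  3.717e-01]), np.float64(-0.0175))
```

Call:
move_arm --increments "0 -0.255 0 0.37 0 -0.02 0; 0 -0.255 0 0.37 0 -0.02 0; 0 -0.255 0 0.37 0 -0.02 0; 0 -0.255 0 0.37 0 -0.02 0; 0 -0.255 0 0.37 0 -0.02 0; 0 -0.255 0 0.37 0 -0.02 0; 0 -0.255 0 0.37 0 -0.02 0; 0 -0.255 0 0.37 0 -0.02 0"

```text
time_s: 1.9
tcp_pos: [0.5317, -0.0767, 0.3585]
ee_rot: [[-0.986, -0.0, -0.17], [0.17, 0.0, -0.986], [0.0, -1.0, -0.0]]
wrist_force: [0.7, 1.3, 0.7]
gripper_width: 0.498
```

Run:
```python
from h import *
from station import *
s=sense();print(s['tcp_pos'],s['ee_rot'].round(4))
print(inc(s['tcp_pos'],80,[.55,-.125,.36],80))
```

```text
[ 0.5316583  -0.07670219  0.35854988] [[-9.855e-01 -4.000e-04 -1.696e-01]
 [ 1.696e-01  3.000e-04 -9.855e-01]
 [ 4.000e-04 -1.000e+00 -3.000e-04]]
(array([-0.0264, -0.0015,  0.0444]), np.float64(-0.0))
```

Call:
move_arm --increments "0 -0.025 0 0.045 0 0 0; 0 -0.025 0 0.045 0 0 0; 0 -0.025 0 0.045 0 0 0; 0 -0.025 0 0.045 0 0 0; 0 -0.025 0 0.045 0 0 0; 0 -0.025 0 0.045 0 0 0"

```text
time_s: 2.5
tcp_pos: [0.5474, -0.123, 0.3595]
ee_rot: [[-0.986, 0.001, -0.169], [0.169, 0.0, -0.986], [-0.001, -1.0, -0.0]]
wrist_force: [0.6, -0.6, 0.4]
gripper_width: 0.498
```

Run:
```python
from h import *
from station import *
s=sense();print(s['tcp_pos'],s['ee_rot'].round(4),s['joint_velocities'].round(1))
p,d=capture('wrist')
cv2.imwrite('pics/w2.png',p[:,:,::-1])
```

```text
[ 0.54743839 -0.1229905   0.35951003] [[-9.857e-01  8.000e-04 -1.686e-01]
 [ 1.686e-01  2.000e-04 -9.857e-01]
 [-8.000e-04 -1.000e+00 -3.000e-04]] [-0.3 -0.1  0.1 -0.  -0.  -0.1]
```

View pics/w2.png

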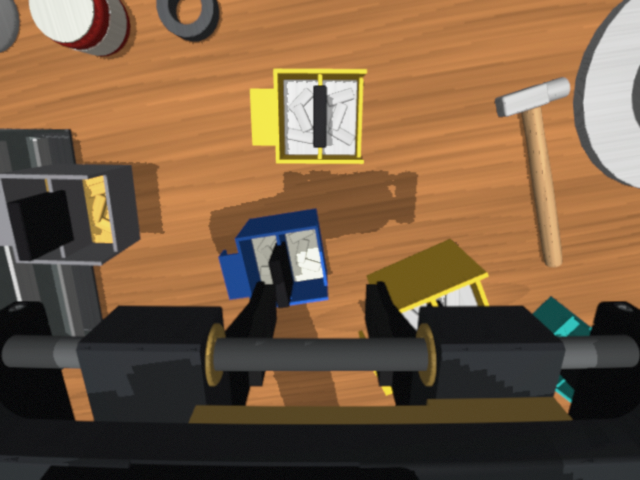

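Run:
```python
from h import *
from station import *
p=cv2.imread('pics/w2.png')
T=ray('wrist',[(274,69),(367,70),(364,162.5),(275.5,162.5)],.095)[:,:2];Q=T
print(T.mean(0),[np.linalg.norm(Q[i]-Q[(i+1)%4]) for i in range(4)])
ax=Q[0]+Q[3]-Q[1]-Q[2];print(np.degrees(np.arctan2(ax[1],ax[0])))
g=p[80:155,308:334].max(2);m=(g<60).astype(np.uint8);M=cv2.moments(m,True);
cu,cv=M['m10']/M['m00']+308,M['m01']/M['m00']+80
c=cv2.minAreaRect(cv2.findNonZero(m));print(c,cu,cv,ray('wrist',[(cu,cv)],.14),ray('wrist',[(cu,cv)],.13))
```

```text
[ 0.63532556 -0.13735275] [np.float64(0.09970115079196215), np.float64(0.09825562547421962), np.float64(0.10141350967355608), np.float64(0.09928546629440566)]
79.96836554910992
((12.0, 36.0), (12.0, 60.0), 0.0) 319.5 116.02066115702479 [[ 0.6362655  -0.13695759  0.14      ]] [[ 0.63639943 -0.13695098  0.13      ]]
```

Run:
```python
from h import *
print(inc([.5474,-.123,.3595],80.3,[.635,-.137,.160],80))
```

```text
(array([-0.0887,  0.1995, -0.001 ]), np.float64(0.0052))
```

Call:
move_arm --increments "0 -0.045 0.02 0 0 0 0; 0 -0.0885 0.05 -0.001 0 0.005 0; 0 -0.0885 0.09 -0.001 0 0.005 0; 0 -0.0885 0.13 -0.001 0 0.005 0; 0 -0.0885 0.17 -0.001 0 0.005 0; 0 -0.0885 0.2 -0.001 0 0.005 0; 0 -0.0885 0.2 -0.001 0 0.005 0; 0 -0.0885 0.2 -0.001 0 0.005 0"

```text
time_s: 3.35
tcp_pos: [0.6355, -0.1383, 0.16]
ee_rot: [[-0.985, 0.001, -0.175], [0.175, -0.001, -0.985], [-0.001, -1.0, 0.001]]
wrist_force: [0.7, -0.0, 0.2]
gripper_width: 0.496
```

Run:
```python
from h import *
from station import *
s=sense();print(s['tcp_pos'],s['ee_rot'].round(4),s['joint_velocities'].round(1))
p,d=capture('wrist')
cv2.imwrite('pics/w3.png',p[:,:,::-1])
```

```text
[ 0.63553551 -0.1382883   0.160006  ] [[-9.846e-01  8.000e-04 -1.746e-01]
 [ 1.746e-01 -9.000e-04 -9.846e-01]
 [-9.000e-04 -1.000e+00  8.000e-04]] [-0.3 -1.9  2.5  0.5  0.2  0. ]
```

View pics/w3.png

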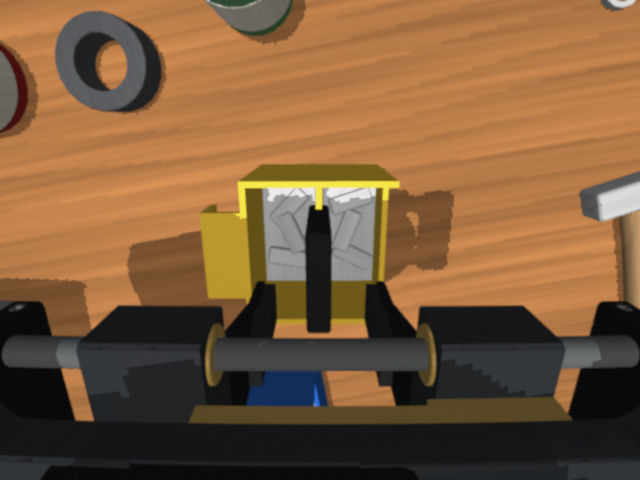

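Call:
move_arm --increments "0 0 0.03 0 0 0 0; 0 0 0.06 0 0 0 0; 0 0 0.06 0 0 0 0; 0.4 0 0.06 0 0 0 0; 0.7 0 0.06 0 0 0 0; 1 0 0.06 0 0 0 0; 1 0 0.06 0 0 0 0; 1 0 0.06 0 0 0 0"

```text
time_s: 4.2
tcp_pos: [0.6355, -0.1382, 0.1]
ee_rot: [[-0.984, 0.002, -0.176], [0.176, 0.001, -0.984], [-0.002, -1.0, -0.001]]
wrist_force: [-0.9, 6.9, 8.2]
gripper_width: 0.158
```

Run:
```python
from h import *
from station import *
s=sense();print(s['tcp_pos'],s['ee_rot'].round(4),s['wrist_force'],s['gripper_width'])
```

```text
[ 0.63552052 -0.13822634  0.09998726] [[-9.844e-01  2.200e-03 -1.759e-01]
 [ 1.759e-01  5.000e-04 -9.844e-01]
 [-2.000e-03 -1.000e+00 -9.000e-04]] [-0.89533517  6.94866277  8.21322053] 0.15845915574280384
```

Call:
move_arm --increments "1 0 -0.02 0 0 0 0; 1 0 -0.05 0 0 0 0; 1 0 -0.09 0 0 0 0; 1 0 -0.13 0 0 0 0; 1 0 -0.17 0 0 0 0; 1 0 -0.2 0 0 0 0; 1 0 -0.2 0 0 0 0; 1 0 -0.2 0 0 0 0"

```text
time_s: 5.0
tcp_pos: [0.634, -0.138, 0.2972]
ee_rot: [[-0.984, -0.003, -0.176], [0.176, 0.002, -0.984], [0.003, -1.0, -0.001]]
wrist_force: [-0.6, 0.5, -5.9]
gripper_width: 0.161
```

Run:
```python
from h import *
from station import *
s=sense();print(s['tcp_pos'],s['ee_rot'].round(4),s['wrist_force'],s['moment'],s['gripper_width'])
print(inc(s['tcp_pos'],80,[.449,.196,.3],78.8))
p,d=capture('scene');cv2.imwrite('pics/s4.png',p[:,:,::-1])
```

```text
[ 0.63396723 -0.13802348  0.2972091 ] [[-0.9843 -0.0028 -0.1763]
 [ 0.1763  0.0018 -0.9843]
 [ 0.003  -1.     -0.0013]] [-0.62756101  0.46870855 -5.89531181] [-0.04423078  0.10950829 -0.02809699] 0.1613763794426949
(array([ 0.2402, -0.0028, -0.2968]), np.float64(0.0209))
```

View pics/s4.png

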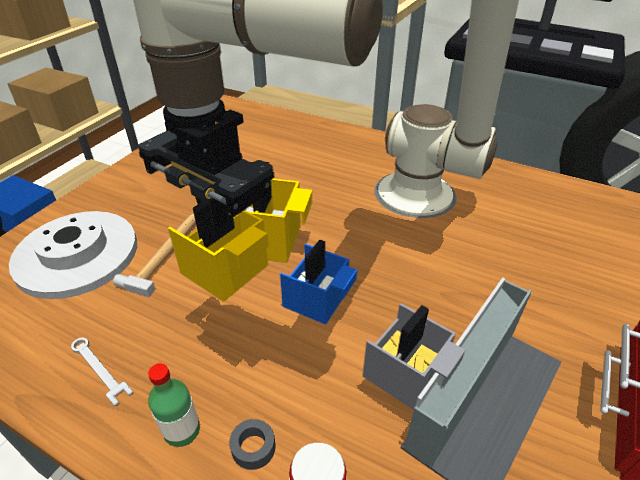

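Call:
move_arm --increments "1 0.02 0 -0.025 0 0 0; 1 0.05 0 -0.06 0 0.005 0; 1 0.08 0 -0.1 0 0.01 0; 1 0.11 0 -0.14 0 0.015 0; 1 0.14 0 -0.175 0 0.02 0; 1 0.17 0 -0.21 0 0.021 0; 1 0.2 0 -0.24 0 0.021 0; 1 0.215 0 -0.265 0 0.021 0"

```text
time_s: 5.85
tcp_pos: [0.4663, 0.161, 0.2963]
ee_rot: [[-0.981, -0.006, -0.195], [0.195, -0.002, -0.981], [0.005, -1.0, 0.003]]
wrist_force: [0.9, 0.3, -4.8]
gripper_width: 0.159
```

Run:
```python
from h import *
from station import *
s=sense();print(s['tcp_pos'],s['ee_rot'].round(4),s['wrist_force'],s['gripper_width'])
print(inc(s['tcp_pos'],78.8,[.449,.196,.3],78.8))
```

```text
[0.46631436 0.16097661 0.29626261] [[-0.9808 -0.0059 -0.195 ]
 [ 0.195  -0.0024 -0.9808]
 [ 0.0053 -1.      0.0035]] [ 0.88221484  0.34275694 -4.79547048] 0.15879136443758
(array([ 0.0238, -0.0037, -0.031 ]), np.float64(-0.0))
```

Call:
move_arm --increments "1 0.012 0.01 -0.015 0 0 0; 1 0.022 0.03 -0.03 0 0 0; 1 0.022 0.05 -0.031 0 0 0; 1 0.022 0.06 -0.031 0 0 0; 1 0.022 0.06 -0.031 0 0 0; 1 0.022 0.06 -0.031 0 0 0"

```text
time_s: 6.45
tcp_pos: [0.4546, 0.1944, 0.2388]
ee_rot: [[-0.98, -0.0, -0.197], [0.197, -0.001, -0.98], [0.0, -1.0, 0.001]]
wrist_force: [0.1, 0.1, -3.4]
gripper_width: 0.159
```

Run:
```python
from h import *
from station import *
s=sense();print(s['tcp_pos'],s['ee_rot'].round(4),s['wrist_force'],s['gripper_width'])
for n in('scene','top','wrist'):
    p,d=capture(n);cv2.imwrite(f'pics/{n}5.png',p[:,:,::-1]);np.savez(f'{n}5.npz',p=p,d=d)
    if n=='scene': cv2.imwrite('pics/s5z.png',cv2.resize(p[180:450,330:600,::-1],None,fx=2.2,fy=2.2,interpolation=cv2.INTER_CUBIC))
    if n=='top': cv2.imwrite('pics/t5z.png',cv2.resize(p[80:300,90:300,::-1],None,fx=2.7,fy=2.7,interpolation=cv2.INTER_CUBIC))
```

```text
[0.45460566 0.19438914 0.23880858] [[-9.804e-01 -4.000e-04 -1.969e-01]
 [ 1.969e-01 -1.000e-03 -9.804e-01]
 [ 2.000e-04 -1.000e+00  1.100e-03]] [ 0.11242486  0.08789592 -3.37425452] 0.15909573968978846
```

View pics/s5z.png

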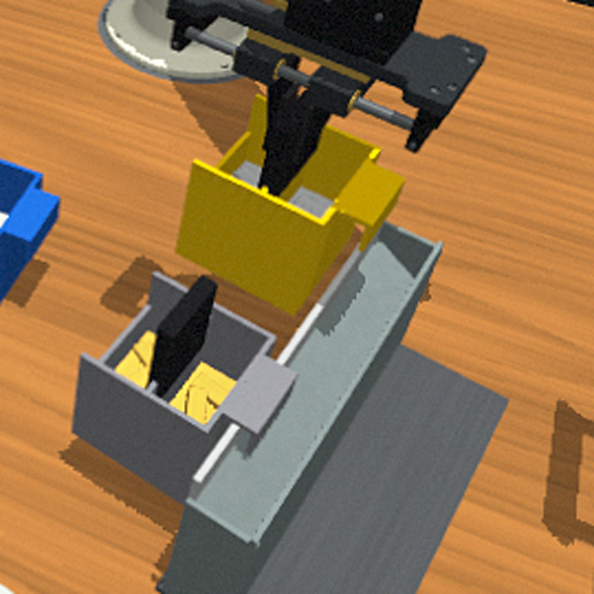

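View pics/t5z.png

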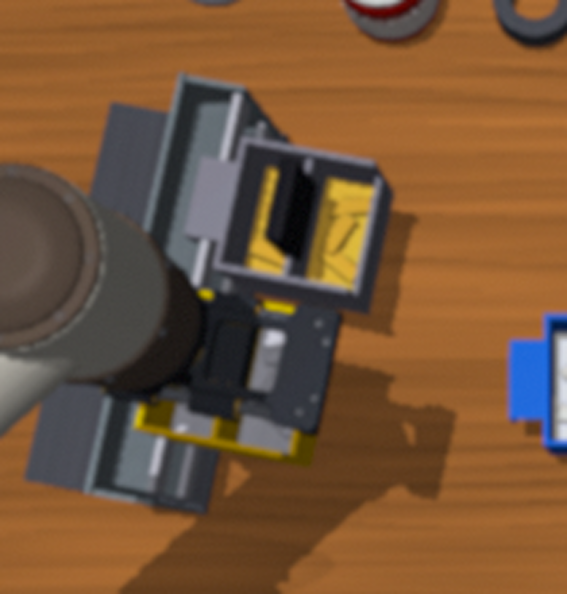

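View pics/wrist5.png

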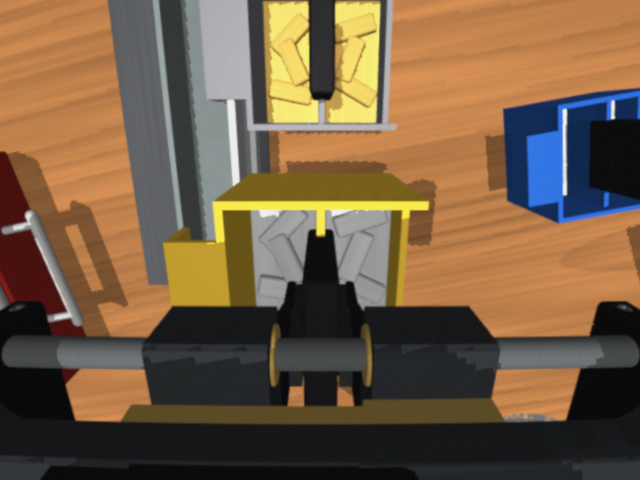

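Run:
```python
from h import *
from station import *
f=lambda a,s,o:(np.array(a,float)+.5)/s-.5+np.array(o)
zt=.2388-.1+.095
L=ray('scene',f([(405,180),(364,234)],2.2,(330,180)),zt)[:,:2]
px=np.array([.194,.981]);py=np.array([-.981,.194])
Lp=ray('scene',[(0,0)],zt)
print('outer corners scene',L,L.mean(0)-px*.015)
W=ray('wrist',[(166,241),(171,306)],zt)[:,:2];print('outer edge wrist',W, 'dx',[(w-np.array([.461,.256]))@px for w in W])
print('scene dx,dy',(L.mean(0)-px*.015-np.array([.461,.256]))@px,(L.mean(0)-np.array([.461,.256]))@py)
p=np.load('wrist5.npz')['p'].mean(2);pts=[]
for v in range(104,180,4):
    us=np.arange(222,246);w=np.clip(p[v,us]-p[v,us].max()*.85,0,None);pts.append((us@w/w.sum(),v))
R=ray('wrist',pts,.141)
l=cv2.fitLine(R[:,:2].astype(np.float32),cv2.DIST_HUBER,0,.01,.01).ravel();print('rail wrist',np.degrees(np.arctan2(l[1],l[0])),'y at .461',l[3]+(.461-l[2])*l[1]/l[0])
T=np.array([.4546,.1944]);print('tcp rel',(T-np.array([.461,.256]))@px+.061,(T-np.array([.461,.256]))@py)
```

```text
outer corners scene [[0.44178477 0.27335384]
 [0.50837569 0.25828565]] [0.47217023 0.25110475]
outer edge wrist [[0.49879711 0.26326564]
 [0.46450753 0.27224049]] dx [np.float64(0.014460236570013968), np.float64(0.016612382519855362)]
scene dx,dy -0.0026352203259337793 -0.011907673799804069
rail wrist -11.2717495 y at .461 0.2559043
tcp rel -0.0006712000000000176 -0.005671999999999987
```

Call:
move_arm --increments "1 0.006 0.005 0 0 0 0; 1 0.006 0.02 0 0 0 0; 1 0.006 0.04 0 0 0 0; 1 0.006 0.06 0 0 0 0; 1 0.006 0.075 0 0 0 0; 1 0.006 0.082 0 0 0 0; 1 0.006 0.082 0 0 0 0; 1 0.006 0.082 0 0 0 0"

```text
time_s: 7.4
tcp_pos: [0.449, 0.1964, 0.1579]
ee_rot: [[-0.981, 0.001, -0.196], [0.196, 0.001, -0.981], [-0.001, -1.0, -0.001]]
wrist_force: [0.1, -0.3, -4.3]
gripper_width: 0.155
```

Run:
```python
from h import *
from station import *
s=sense();print(s['tcp_pos'],s['ee_rot'].round(4),s['wrist_force'],s['moment'],s['gripper_width'])
for n in('scene','wrist'):
    p,d=capture(n);cv2.imwrite(f'pics/{n}6.png',p[:,:,::-1]);np.savez(f'{n}6.npz',p=p,d=d)
    if n=='scene': cv2.imwrite('pics/s6z.png',cv2.resize(p[180:450,330:600,::-1],None,fx=2.2,fy=2.2,interpolation=cv2.INTER_CUBIC))
```

```text
[0.44899349 0.19636987 0.15785005] [[-9.806e-01  1.400e-03 -1.963e-01]
 [ 1.963e-01  8.000e-04 -9.806e-01]
 [-1.300e-03 -1.000e+00 -1.000e-03]] [ 0.07141695 -0.332419   -4.29211502] [-0.0614638  -0.02200628  0.03029808] 0.1546203899190187
```

View pics/s6z.png

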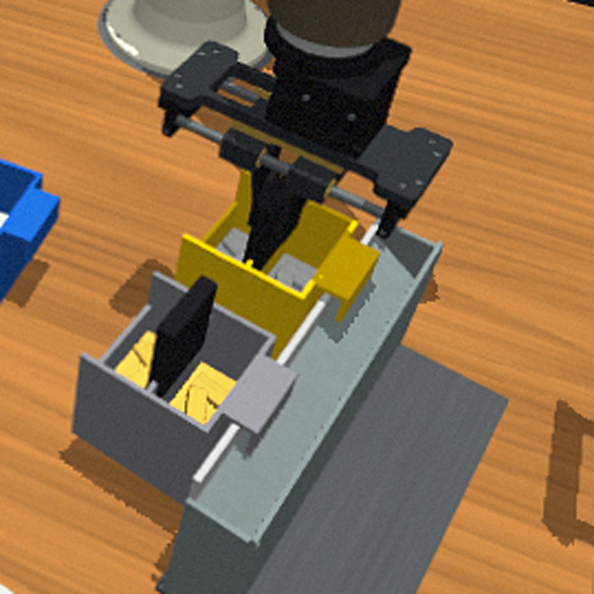

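View pics/wrist6.png

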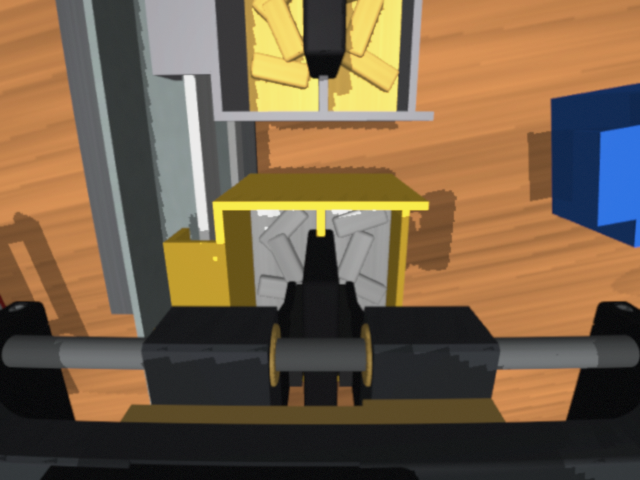

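Call:
move_arm --increments "1 0 0.004 0 0 0 0; 1 0 0.007 0 0 0 0; 1 0 0.008 0 0 0 0; 1 0 0.008 0 0 0 0"

```text
time_s: 7.9
tcp_pos: [0.4487, 0.1961, 0.1497]
ee_rot: [[-0.981, 0.001, -0.196], [0.196, 0.0, -0.981], [-0.001, -1.0, -0.0]]
wrist_force: [-0.7, -1.6, 1.2]
gripper_width: 0.158
```

Call:
move_arm --increments "0.65 0 0.008 0 0 0 0; 0.55 0 0.008 0 0 0 0; 0.4 0 0.008 0 0 0 0; 0.2 0 0.008 0 0 0 0; 0 0 0.008 0 0 0 0; 0 0 0.008 0 0 0 0; 0 0 0.008 0 0 0 0"

```text
time_s: 8.6
tcp_pos: [0.4486, 0.1962, 0.1409]
ee_rot: [[-0.981, 0.0, -0.196], [0.196, -0.0, -0.981], [-0.0, -1.0, 0.0]]
wrist_force: [-0.5, 0.5, 0.1]
gripper_width: 0.488
```

Run:
```python
from h import *
from station import *
s=sense();print(s['tcp_pos'],s['wrist_force'],s['gripper_width'])
for n in('scene','wrist'):
    p,d=capture(n);cv2.imwrite(f'pics/{n}7.png',p[:,:,::-1])
    if n=='scene': cv2.imwrite('pics/s7z.png',cv2.resize(p[180:450,330:600,::-1],None,fx=2.2,fy=2.2,interpolation=cv2.INTER_CUBIC))
```

```text
[0.44856088 0.19621035 0.14092506] [-0.48558163  0.45336633  0.08940177] 0.4878742183690711
```

View pics/s7z.png

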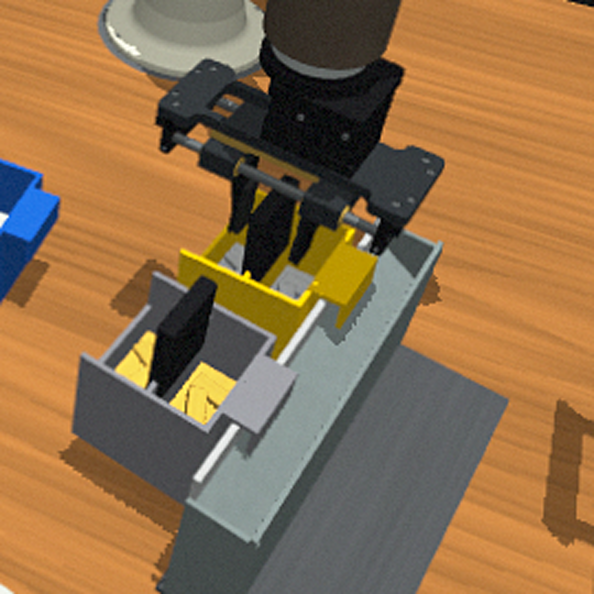

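View pics/wrist7.png

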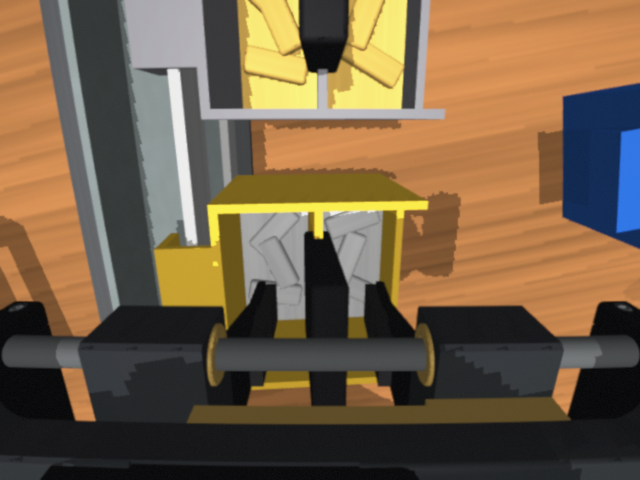

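Call:
move_arm --increments "0 0 -0.02 0 0 0 0; 0 0 -0.05 0 0 0 0; 0 0 -0.09 0 0 0 0; 0 0 -0.13 0 0 0 0; 0 0 -0.17 0 0 0 0; 0 0 -0.2 0 0 0 0; 0 0 -0.2 0 0 0 0"

```text
time_s: 9.4
tcp_pos: [0.4504, 0.197, 0.3461]
ee_rot: [[-0.981, 0.009, -0.196], [0.196, 0.006, -0.981], [-0.008, -1.0, -0.007]]
wrist_force: [0.5, 0.1, 0.4]
gripper_width: 0.5
```

Run:
```python
from h import *
from station import *
s=sense();print(s['tcp_pos'],s['wrist_force'],s['gripper_width'])
for n in('scene','wrist'):
    p,d=capture(n);cv2.imwrite(f'pics/{n}8.png',p[:,:,::-1]);np.savez(f'{n}8.npz',p=p,d=d)
    if n=='scene': cv2.imwrite('pics/s8z.png',cv2.resize(p[200:450,350:580,::-1],None,fx=2.4,fy=2.4,interpolation=cv2.INTER_CUBIC))
```

```text
[0.45035441 0.19698047 0.34614369] [0.49977043 0.07057726 0.428553  ] 0.5001847094247578
```

View pics/s8z.png

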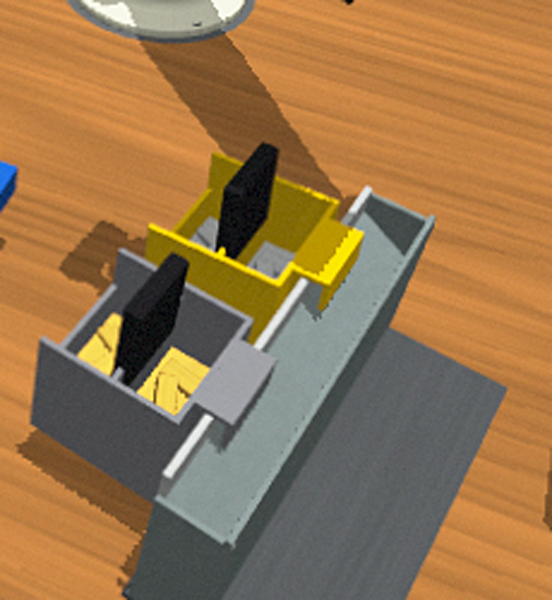

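View pics/wrist8.png

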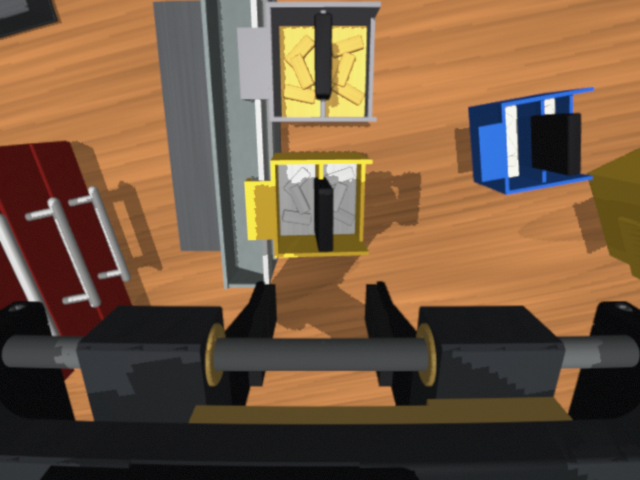

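Call:
move_arm --increments "0 0.03 0 0.05 0 0 0; 0 0.03 0 0.1 0 0 0; 0 0.03 0 0.15 0 0 0; 0 0.03 0 0.2 0 0 0; 0 0.03 0 0.24 0 0 0; 0 0.03 0 0.24 0 0 0; 0 0.03 0 0.24 0 0 0"

```text
time_s: 10.2
tcp_pos: [0.3711, -0.0344, 0.3399]
ee_rot: [[-0.98, -0.002, -0.199], [0.199, -0.0, -0.98], [0.002, -1.0, 0.001]]
wrist_force: [0.5, 0.1, 0.3]
gripper_width: 0.501
```

Run:
```python
from h import *
from station import *
s=sense();print(s['time_s'],s['tcp_pos'],s['wrist_force'])
for n in('scene','top'):
    p,d=capture(n);np.savez(f'{n}9.npz',p=p,d=d)
    if n=='scene': cv2.imwrite('pics/s9z.png',cv2.resize(p[200:450,350:580,::-1],None,fx=2.4,fy=2.4,interpolation=cv2.INTER_CUBIC))
    else: cv2.imwrite('pics/t9z.png',cv2.resize(p[80:300,90:360,::-1],None,fx=2.7,fy=2.7,interpolation=cv2.INTER_CUBIC))
p,d,W=cloud('scene','scene9.npz')
px=np.array([.194,.981]);py=np.array([-.981,.194]);F=np.array([.461,.256])
X=(W[...,:2]-F)@px;Y=(W[...,:2]-F)@py;Z=W[...,2]
for nm,y0 in(('yellow',0),('grey',-.136)):
    m=(abs(Y-y0)<.024)&(X>-.004)&(X<.013)&(Z>.13)&(Z<.17)
    print(nm,'lip roof n',m.sum(),'z',np.median(Z[m]),'slope',np.degrees(np.arctan(np.polyfit(X[m],Z[m],1)[0])))
    m=(abs(Y-y0)<.03)&(X>-.1)&(X<-.03)&(Z>.15)
    print('  grip n',m.sum(),'x',np.percentile(X[m],[5,50,95]),'z',np.nanmax(Z[m]))
    m=(abs(Y-y0)<.025)&(X>-.06)&(X<-.04)&(Z>.13)&(Z<.19)
    print('  back face of grip lean',np.degrees(np.arctan(np.polyfit(Z[m],X[m],1)[0])),m.sum())
    for sgn in(-1,1):
        m=(abs(Y-y0-sgn*.048)<.004)&(X>-.11)&(X<-.015)&(Z>.10)&(Z<.16)
        q=[(xx,round(float(np.percentile(Z[m&(abs(X-xx)<.006)],95)),4)) for xx in(-.1,-.08,-.06,-.04,-.02) if (m&(abs(X-xx)<.006)).sum()>3]
        print('  rim',sgn,q)
```

```text
10.2 [ 0.37113122 -0.034385    0.3398534 ] [0.51466003 0.10213139 0.33984064]
yellow lip roof n 227 z 0.14720405339985998 slope 3.824080969580204
  grip n 458 x [-0.07071323 -0.05983636 -0.05609675] z 0.18976015946372682
  back face of grip lean -4.7763758369003355 277
  rim -1 [(-0.1, 0.1387), (-0.08, 0.1406), (-0.06, 0.1406), (-0.04, 0.144), (-0.02, 0.1454)]
  rim 1 [(-0.1, 0.1384), (-0.06, 0.1413), (-0.04, 0.1429), (-0.02, 0.1446)]
grey lip roof n 340 z 0.14567831758984384 slope -17.520349210854366
  grip n 605 x [-0.06904526 -0.05922781 -0.0565844 ] z 0.19281932471190977
  back face of grip lean -0.05934361235775138 310
  rim -1 [(-0.1, 0.1455), (-0.08, 0.1463), (-0.06, 0.1466), (-0.04, 0.1467), (-0.02, 0.1462)]
  rim 1 [(-0.1, 0.1456), (-0.06, 0.147), (-0.04, 0.1465), (-0.02, 0.147)]
```

View pics/s9z.png

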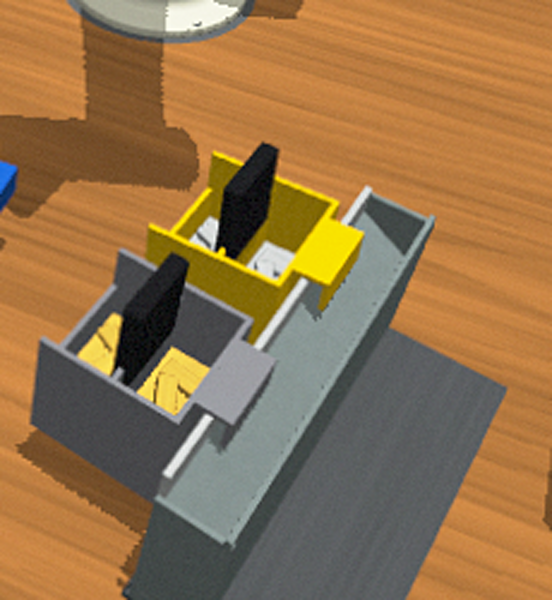

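View pics/t9z.png

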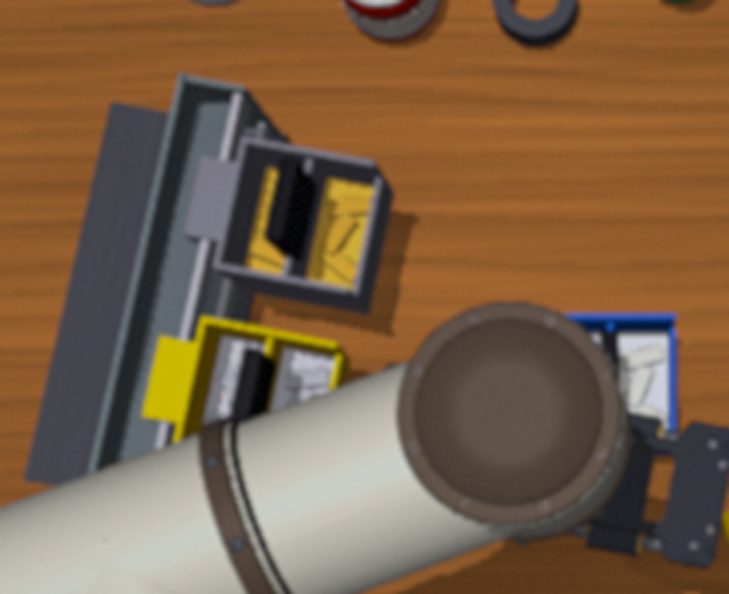

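Call:
move_arm --increments "0 0 -0.02 0.03 0 0 0; 0 0 -0.02 0.03 0 0 0; 0 0 -0.02 0.03 0 0 0; 0 0 -0.02 0.03 0 0 0; 0 0 -0.02 0.03 0 0 0; 0 0 -0.02 0.03 0 0 0; 0 0 -0.02 0.03 0 0 0; 0 0 -0.02 0.03 0 0 0"

```text
time_s: 11.1
tcp_pos: [0.366, -0.0627, 0.3609]
ee_rot: [[-0.981, -0.0, -0.196], [0.196, -0.0, -0.981], [0.0, -1.0, 0.0]]
wrist_force: [-0.4, 0.5, -1.1]
gripper_width: 0.498
```

```bash
cat > chk.py <<'E'
from h import *
from station import *
import sys
k=sys.argv[1]
s=sense();print(s['time_s'],s['tcp_pos'],s['wrist_force'])
for n in('scene','top'):
    p,d=capture(n);np.savez(f'{n}{k}.npz',p=p,d=d)
    if n=='scene': cv2.imwrite(f'pics/s{k}z.png',cv2.resize(p[200:450,350:580,::-1],None,fx=2.4,fy=2.4,interpolation=cv2.INTER_CUBIC))
px=np.array([.194,.981]);py=np.array([-.981,.194]);F=np.array([.461,.256])
p,d,W=cloud('scene',f'scene{k}.npz')
X=(W[...,:2]-F)@px;Y=(W[...,:2]-F)@py;Z=W[...,2]
for nm,y0 in(('yellow',0),('grey',-.136)):
    m=(abs(Y-y0)<.025)&(X>-.065)&(X<-.04)&(Z>.13)&(Z<.19)
    print(nm,'grip lean',np.degrees(np.arctan(np.polyfit(Z[m],X[m],1)[0])),m.sum())
    m=(abs(Y-y0)<.026)&(X>-.014)&(X<.02)&(Z>.135)&(Z<.165)
    print(' lip z',np.median(Z[m]),'x',np.percentile(X[m],[2,98]),np.percentile(Y[m],[2,98]))
    for sgn in(-1,1):
        m=(abs(Y-y0-sgn*.048)<.004)&(X>-.11)&(X<-.015)&(Z>.10)&(Z<.16)
        q=[(xx,round(float(np.percentile(Z[m&(abs(X-xx)<.006)],95)),4)) for xx in(-.1,-.08,-.06,-.04,-.02) if (m&(abs(X-xx)<.006)).sum()>3]
        print('  rim',sgn,q)
E
python3 chk.py 10
```

```text
11.1 [ 0.3659981  -0.06268934  0.36094957] [-0.39057203  0.46430003 -1.0618427 ]
yellow grip lean -7.318393263243901 339
 lip z 0.14672138858967831 x [-0.01363921  0.01397469] [-0.02521466  0.02476229]
  rim -1 [(-0.1, 0.1385), (-0.08, 0.1401), (-0.06, 0.1413), (-0.04, 0.1438), (-0.02, 0.1456)]
  rim 1 [(-0.1, 0.1387), (-0.06, 0.141), (-0.04, 0.1426), (-0.02, 0.1448)]
grey grip lean -2.017484395797798 347
 lip z 0.1457014132049893 x [-0.01328887  0.01204931] [-0.16097383 -0.11098019]
  rim -1 [(-0.1, 0.1462), (-0.08, 0.1469), (-0.06, 0.1465), (-0.04, 0.1463), (-0.02, 0.1464)]
  rim 1 [(-0.1, 0.1461), (-0.06, 0.1455), (-0.04, 0.1459), (-0.02, 0.1474)]
```

View pics/s10z.png

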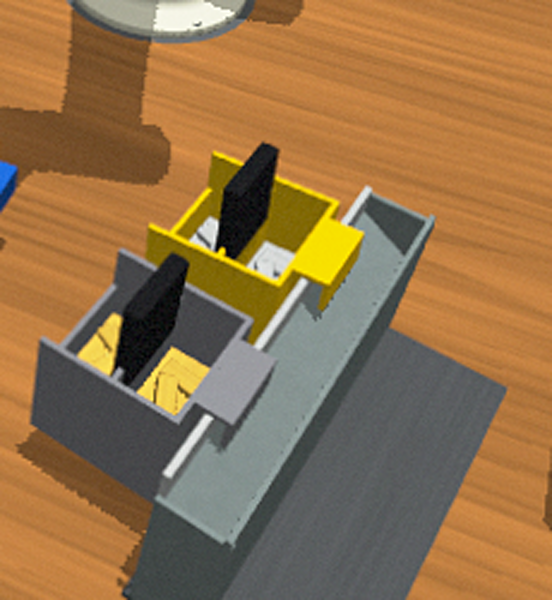

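Run:
```python
from h import *
f=lambda a:(np.array(a,float)+.5)/2.4-.5+np.array([350,200])
px=np.array([.194,.981]);py=np.array([-.981,.194]);F=np.array([.461,.256])
def loc(a,z): 
    q=ray('scene',f(a),z)[:,:2]-F; return np.c_[q@px,q@py].round(4)
print('rail (visible segs)',loc([(369,190),(350,217),(304,285),(283,313),(210,418),(168,478)],.141))
print('yellow lip outer',loc([(363,233),(323,288)],.1465),' inner',loc([(335,204),(294,272)],.1455))
print('grey lip outer',loc([(274,361),(229,425)],.1455))
print('yellow rim rear corners',loc([(340,203),(283,285)],.146),'front',loc([(213,154),(148,226)],.139))
print('grey rear',loc([(251,324),(183,422)],.146),'front',loc([(118,250),(40,342)],.146))
```

```text
rail (visible segs) [[-0.0014  0.0799]
 [-0.0016  0.0451]
 [-0.001  -0.0343]
 [-0.0017 -0.0652]
 [-0.0014 -0.1669]
 [-0.0012 -0.2181]]
yellow lip outer [[ 0.0127  0.0303]
 [ 0.0111 -0.0339]]  inner [[-0.0145  0.0459]
 [-0.0103 -0.0321]]
grey lip outer [[ 0.0113 -0.1079]
 [ 0.0107 -0.1674]]
yellow rim rear corners [[-0.0119  0.0485]
 [-0.0111 -0.0477]] front [[-0.1104  0.0448]
 [-0.1116 -0.051 ]]
grey rear [[-0.0132 -0.0908]
 [-0.0118 -0.1829]] front [[-0.1138 -0.0896]
 [-0.1118 -0.1873]]
```

Call:
move_arm --increments "0 0 0 0 0 0 0; 0 0 0 0 0 0 0; 0 0 0 0 0 0 0; 0 0 0 0 0 0 0; 0 0 0 0 0 0 0; 0 0 0 0 0 0 0; 0 0 0 0 0 0 0; 0 0 0 0 0 0 0"

```text
time_s: 12.0
tcp_pos: [0.366, -0.0628, 0.3611]
ee_rot: [[-0.981, -0.0, -0.197], [0.197, -0.0, -0.981], [0.0, -1.0, 0.0]]
wrist_force: [0.5, 1.4, -0.2]
gripper_width: 0.499
```

Call:
move_arm --increments "0 0 0 0 0 0 0; 0 0 0 0 0 0 0; 0 0 0 0 0 0 0; 0 0 0 0 0 0 0; 0 0 0 0 0 0 0; 0 0 0 0 0 0 0; 0 0 0 0 0 0 0; 0 0 0 0 0 0 0"

```text
time_s: 12.8
tcp_pos: [0.366, -0.0628, 0.361]
ee_rot: [[-0.98, -0.0, -0.197], [0.197, -0.0, -0.98], [0.0, -1.0, 0.0]]
wrist_force: [0.5, 0.5, 0.5]
gripper_width: 0.502
```

```bash
python3 chk.py 11
python3 - <<'E'
from h import *
a=np.load('scene10.npz')['p'].astype(int);b=np.load('scene11.npz')['p'].astype(int)
dd=abs(a-b).sum(2)[250:330,400:500];print('changed px',(dd>60).sum())
from station import capture
p,d=capture('scene');cv2.imwrite('pics/s12.png',p[:,:,::-1])
E
```

```text
12.8 [ 0.36601534 -0.06282655  0.36104994] [0.46998691 0.50913589 0.51326005]
yellow grip lean -7.180323842791204 339
 lip z 0.14666860004259397 x [-0.0131723   0.01392616] [-0.02460632  0.02484489]
  rim -1 [(-0.1, 0.1386), (-0.08, 0.1405), (-0.06, 0.141), (-0.04, 0.1438), (-0.02, 0.1451)]
  rim 1 [(-0.1, 0.1377), (-0.06, 0.1417), (-0.04, 0.1422), (-0.02, 0.1448)]
grey grip lean -1.8372141963185546 343
 lip z 0.1458108130125091 x [-0.01341129  0.01203529] [-0.16110051 -0.11110055]
  rim -1 [(-0.1, 0.1462), (-0.08, 0.1464), (-0.06, 0.1465), (-0.04, 0.1466), (-0.02, 0.1466)]
  rim 1 [(-0.1, 0.1462), (-0.06, 0.1466), (-0.04, 0.1469), (-0.02, 0.1471)]
changed px 5
```

View pics/s12.png

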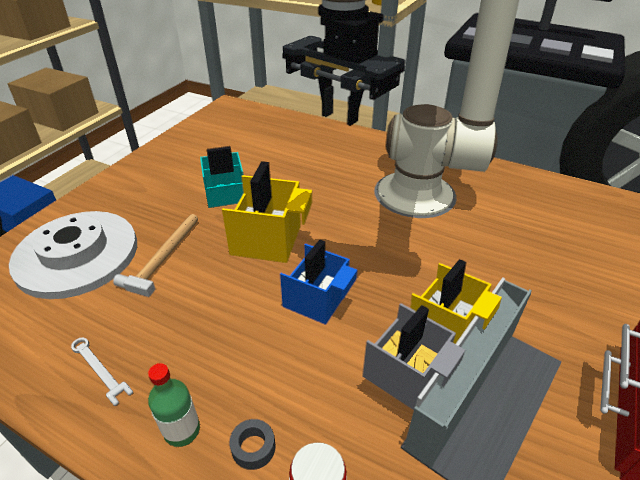

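```bash
python3 -c "
from station import r
r.finish_job()"
```

```text
the job is handed in; nothing more can be done
```

I picked up the small yellow bin by its black grip, lifted it over the top rail, lowered it until its lip sat on the rail, and let go. It now hangs by itself on the free place next to the grey bin. I handed the job in at about 13 s.

**What the last checks showed:**
- **Position:** the lip straddles the rail, about 2 mm off its mid-thickness. Its roof is at about 147 mm, roughly rail height, and along the rail it is centred within about 2 mm.
- **Squareness:** its rear corners lie parallel to the panel within about 1 mm.
- **Stability:** the bin did not move in the pictures over the last 1.7 s. The robot was clear of it, and the blue bin still stands where it was.

**What disagreed:**
- **Lean:** the bin leans about 5–7°, less than the ~11° you gave. I think friction on the rail is holding it a little short of its full swing. I left it because it is steady and hooked.
- **Cameras:** the views differed by 2–4 mm in where they placed the rail. One wrist reading of the rail's end was off by 8 mm, taken before the arm had settled.
- **Release slip:** I lowered the open fingers 8 mm further than needed as I let go. The readings at the end of that move showed almost no force.

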